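# Clip the wand scanner into its charging dock

### The job

Put the blue wand scanner on charge: take it from its grey rest, lay it along the two brass spring clips of the dock with its steel nose towards the white cup but still outside it, and press it straight down until both clips have snapped around it. Then slide it along in the clips until its nose gently but fully bottoms in the cup, and let go; do not force it into the dock or against the cup, and leave the other things on the bench alone.

Things in the scene. Friction and masses are not known exactly. Their poses are not given: they have to be found in the camera images.
- wand_mid (a point): Wand scanner: smooth blue rod 24 mm thick, 185 mm long, with a steel nose 12 mm thick, 20 mm long at one end (yellow band there, black band at the tail). This point is on its axis, 105 mm behind the nose tip, 100 mm ahead of the tail end, near the centre of mass. x runs along the wand to the nose. At the start it lies level in the rest, axis 45 mm above the bench, to be gripped across its middle.
- wand_tip (a point): Tip of the wand's steel nose, on its axis, 105 mm ahead of wand_mid; axes as wand_mid.
- wand: The whole wand scanner, 60 to 130 g, loose; origin and axes as wand_mid.
- rest: Grey rest, fixed to the bench, that carries the wand at the start: plate 170 x 60 x 6 mm with two notched posts at x = -60 and +60 mm, 12 mm thick in x, 44 mm wide, 41 mm high. Origin at the centre of its underside, x along the wand to its nose, z up.
- dock: Charging dock, fixed to the bench: base plate 8 mm thick, 70 mm wide, x = -135 to +155 mm, with two brass spring clips and a white cup. Origin at bench height midway between the clips; x points from the clips to the cup, z up. Between the clips (86 mm clear) only the plate is under the wand, so it can be held there while pressed and slid. Forcing it with over 60 N damages it.
- clip_front (a point): Clip nearer the cup, at dock x = +50 mm, 14 mm long in x: a black saddle, flat top 38 mm above the bench, between two brass spring fingers whose rounded lips stand 18 mm apart 59 mm above the bench; flared finger tips reach 71 mm. This point: on the axis of the seated wand, 50 mm above the bench. Axes as the dock.
- clip_rear (a point): The same clip at dock x = -50 mm. Each finger yields sideways about 1 N per mm after 1 N preload: pressing the wand past all four lips takes about 8 to 16 N, felt from an axis height of about 68 mm and gone below 59 mm. The snapped-in wand lies on both saddles, axis 50 mm above the bench, and slides along x against several N of friction.
- cup: White charging cup at the +x end of the dock, 36 mm wide, 68 mm high; origin and axes as the dock. Its square socket, 18 x 18 mm, lies on the axis of the seated wand, 50 mm above the bench, and opens towards the clips at x = +98 mm; it is roofed, so the nose enters only along x. Rigid but delicate: the wand must never press on it with more than 20 N.
- dock_home (a point): Point in the dock at x = +10 mm, 50 mm above the bench: wand_mid lies here when the wand is fully home. Axes as the dock. While wand_mid is 20 to 36 mm short of it along x, the wand lies in both clips with its nose outside the cup.
- cup_bottom (a point): Rigid contact at the bottom of the cup's socket (17 mm deep), on the axis of the seated wand, 105 mm ahead of dock_home; the tip of the nose touches it when home. Axes as the dock.
- tape: Bystander, leave alone: orange roll of packing tape, 90 mm across, 48 mm high, standing flat; origin at its underside.
- parcel: Bystander, leave alone: small sealed carton 120 x 160 x 70 mm; origin at its underside.
- mug: Bystander, leave alone: blue mug, 76 mm across, 90 mm high; origin at its underside.
- marker_ink: Bystander, leave alone: white bottle with red cap, 48 mm across, 100 mm high; origin at its underside.
- driver: Bystander, leave alone: screwdriver lying on the bench, about 30 mm thick.
- label_roll: Bystander, leave alone: white roll of labels, 80 mm across, 50 mm high; origin at its underside.
- carton_small: Bystander, leave alone: small carton 100 x 70 x 50 mm; origin at its underside.

How it is judged:
By the outcome, as a careful person would: the job done as asked, in the order asked, and still so for the second after the job is handed in, with the robot touching nothing.
It also fails if it takes over 70 s, if anything falls off the work surface, if the arm or the gripper's body presses on something with over 40 N, if the wrist force passes 120 N, or if a joint passes its speed limit or range.

### The arm

A 6-joint arm with a two-finger parallel gripper is mounted at the origin on the work surface. World frame = base frame: x ahead of the robot, y to its left, z up, the work surface at z = 0. Lengths are in m, angles in rad, forces in N, time in s.
With the tool pointing down it reaches from about 0.35 to 0.975 m from the base axis. Payload 4.9 kg.
Tool frame: the origin (TCP) lies on the mounting face of the last link; the fingertips stand 173 mm ahead of it and the grasp point (between the pads) lies 155 mm ahead of it; z points along the fingers, y is the direction in which the jaws open and shut (so a half turn about z gives the same grasp; the last joint's range is limited). The gripper opens to 85 mm and grips with 20 to 120 N. Pads are 22 mm wide; open, the fingers measure 114 mm over their backs; the gripper's body (76 mm by 85 mm) begins 54 mm behind the grasp point. The pads swing forward as they close: fully open they stand 13 mm farther back than shut.
Start: joints at [0.987, 0.053, 1.613, -0, 1.476, -0.119], TCP at [0.28, 0.559, 0.405] pointing down, gripper open.
Joint ranges: [-3.01, 3.01], [-1.01, 2.22], [0.06, 2.58], [-1.02, 4.17], [0.09, 2.62], [-3.14, 3.14]. Speed limits (rad/s): [2.57, 2.57, 3.14, 3.14, 3.14, 3.14].

### API

Orientations are given as a rotation vector (axis times angle).
In Python, from station import ctrl gives the robot as it stands. The module is installed in compiled form; this text tells all that it offers.
- The arm moves only by the tool jog_arm, never from a script. Its argument "steps" is a list of rows, each a list of 2 entries, a list of its own where there are three numbers: the shift along the tool's x, y, z in cm, then the turn, a rotation vector about the tool's x, y, z in degrees. In form: [[[tx, ty, tz], [rx, ry, rz]], ...]. A call has 1 to 8 rows; each row shifts and turns the pose as measured when the row begins, along the tool's axes as they then stand; what a row does not reach is not made up. A row lasts 1/10 s, in which the tool goes at most 50 mm and 8.59 degrees, less where a joint would pass 70% of its speed; a pose out of reach is approached as far as the arm can. A call is refused whole if a number of a shift passes 5 or a number of a turn 8.59, either way. A call with a gripper value outside its range is refused whole. "fingers" is the gripper command: -1 is shut, 1 is fully open, values between are in proportion, set as the call begins (left out, the last holds). The fingers move at their own pace and stop on an object; "grip_force" is the grip in N (left out, the last holds). Time passes only in rows, so rows that do not move let the fingers close. It gives the time, the measured TCP pose, the force and the opening at its end, in the units of the state.
- ctrl.get_obs(): the state, without advancing time (a new reading comes with each control period).
- ctrl.get_image(name): name is "scene" or "top"; returns the picture (420x560x3 uint8, red, green, blue); there is no depth.
- ctrl.camera_info(name): a dict with "K" (3x3 intrinsics, pixels), "camera_from_world" (4x4, takes a point from world to camera coordinates). Camera axes: x right, y up, looking along -z (the intrinsics and any distortion apply to the point x, -y, -z); pixel columns grow to the right and rows downward; lengths in m; the calibration is good to about 2 mm. A picture is of the moment at which its call begins. camera_info takes no time and is no camera call.
- ctrl.finish_job(): hands the job in, once; it reports no verdict.
The state is a dict: "t": time; "q": joint angles; "dq": joint speeds; "effort": joint torques, N m; "tool_pos": TCP position; "tool_rot": TCP orientation; "contact_force": force on the tool from outside, world axes, zero at the start; "wrist_torque": the same for the moment, N m; "opening": finger opening in m.
Only numpy, scipy, OpenCV 4.12 (cv2) and the standard library are available. Lean on these libraries where they do the work, as an engineer would, in place of code of your own. Each camera call takes 0.05 s, during which the arm holds its last target.

## Working session

There is one attempt and no reset: what is moved stays moved. The work goes in short steps, Python scripts to look and compute and a tool call to move; the robot and the scene stay as the last step left them, time stands still between calls to the robot, and variables do not carry over. Pictures are saved under pics/ and viewed, and the job is handed in when it is done.

Besides the shell and the picture viewer there is one more tool, called after "Request:" as name(argument=value, ...), one argument or row to a line, values as JSON. jog_arm: Moves the arm, as the interface text tells. Its arguments: {"type":"object","properties":{"steps":{"type":"array","items":{"type":"array"}},"fingers":{"type":"number"},"grip_force":{"type":"number"}},"required":["steps"]}

```bash
mkdir -p pics
python3 - <<'E'
from station import ctrl
import cv2,numpy as np
np.set_printoptions(precision=4,suppress=True)
o=ctrl.get_obs();print(o)
for n in("scene","top"):
    cv2.imwrite(f"pics/{n}0.png",cv2.cvtColor(ctrl.get_image(n),cv2.COLOR_RGB2BGR));print(ctrl.camera_info(n))
E
```

```text
{'t': 0.0, 'q': array([ 0.987 ,  0.0533,  1.6143,  0.    ,  1.476 , -0.119 ]), 'dq': array([ 0.0016,  0.0011, -0.0005, -0.0001,  0.0003, -0.0002]), 'effort': array([ -0.0008, -39.3698, -37.0167,  -0.0002,   0.0074,   0.    ]), 'tool_pos': array([0.28  , 0.5585, 0.4035]), 'tool_rot': array([-0.7233, -3.0564,  0.0031]), 'contact_force': array([-0.1336,  0.1708, -0.2228]), 'wrist_torque': array([-0.0408,  0.0526,  0.044 ]), 'opening': 0.08554201693975778}
{'K': array([[393.649 ,   0.    , 275.9067],
       [  0.    , 393.649 , 211.8142],
       [  0.    ,   0.    ,   1.    ]]), 'camera_from_world': array([[ 0.8591,  0.5117, -0.0051, -0.4861],
       [-0.2907,  0.4962,  0.8181,  0.1169],
       [ 0.4212, -0.7013,  0.5751, -1.4262],
       [ 0.    ,  0.    ,  0.    ,  1.    ]])}
{'K': array([[426.8532,   0.    , 274.2872],
       [  0.    , 426.8532, 206.4238],
       [  0.    ,   0.    ,   1.    ]]), 'camera_from_world': array([[ 0.0241, -0.9994,  0.0236, -0.0509],
       [ 0.9945,  0.0264,  0.1017, -0.581 ],
       [-0.1023,  0.0211,  0.9945, -1.2165],
       [ 0.    ,  0.    ,  0.    ,  1.    ]])}
```

View pics/top0.png

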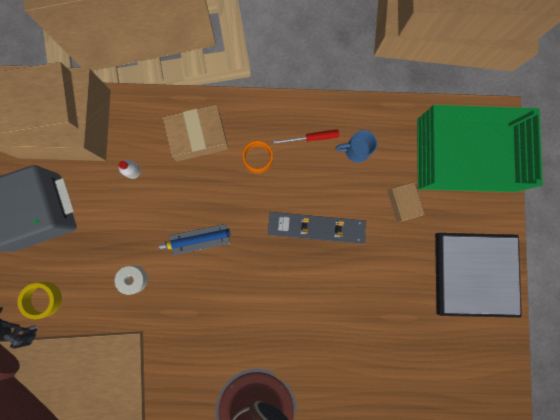

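View pics/scene0.png

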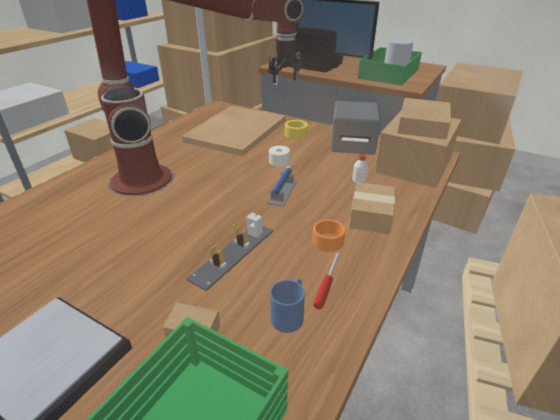

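Run:
```python
import cv2
a=cv2.imread("pics/top0.png");b=cv2.imread("pics/scene0.png")
cv2.imwrite("pics/c1.png",cv2.resize(a[215:265,150:240],None,fx=8,fy=8,interpolation=2))
cv2.imwrite("pics/c2.png",cv2.resize(a[203:248,260:375],None,fx=6.9565,fy=6.9565,interpolation=2))
cv2.imwrite("pics/c3.png",cv2.resize(b[160:210,255:310],None,fx=10,fy=10,interpolation=2))
cv2.imwrite("pics/c4.png",cv2.resize(b[205:290,185:280],None,fx=7,fy=7,interpolation=2))
```

```text
(no output)
```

View pics/c1.png

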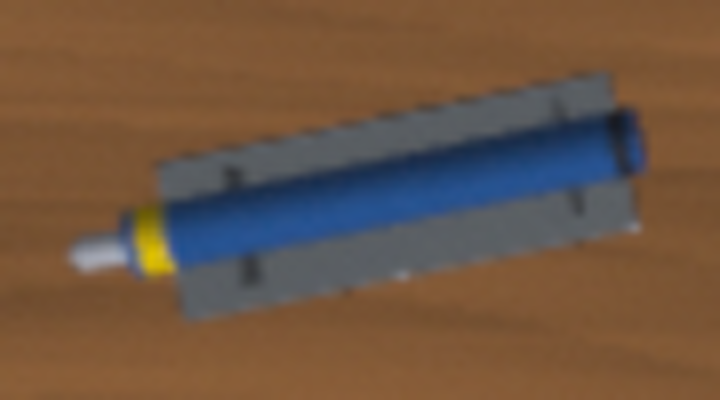

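View pics/c2.png

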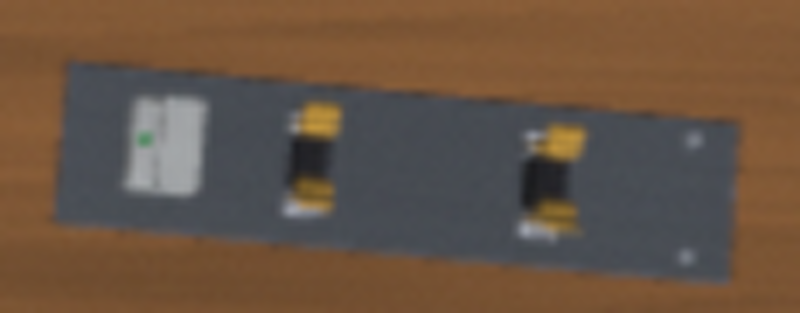

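View pics/c3.png

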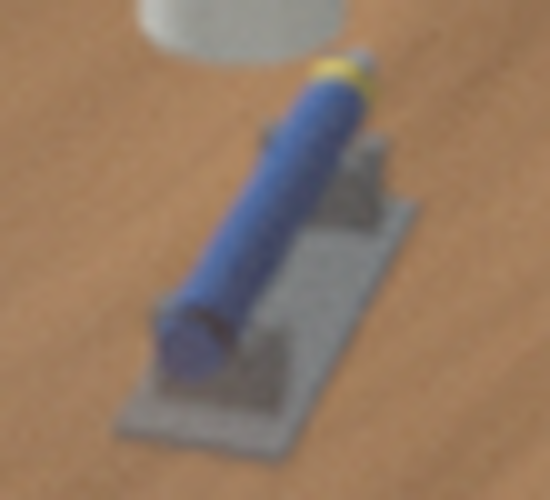

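View pics/c4.png

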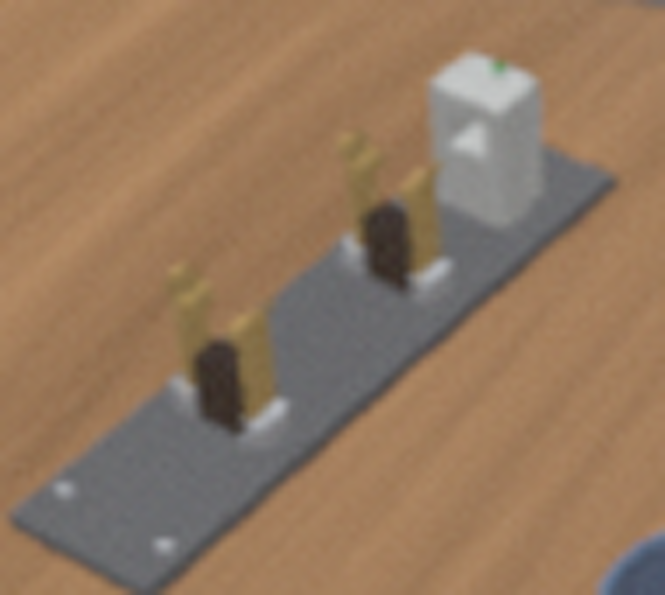

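```bash
cat > h.py <<'E'
import numpy as np
from station import ctrl
from scipy.optimize import least_squares
np.set_printoptions(precision=4,suppress=True)
C={n:ctrl.camera_info(n) for n in("scene","top")}
def proj(n,p):
    p=np.atleast_2d(p);T=C[n]["camera_from_world"];c=p@T[:3,:3].T+T[:3,3]
    q=c*[1,-1,-1]; q=q@C[n]["K"].T; return q[:,:2]/q[:,2:]
def px(c,s,off): return (np.array(c)+.5)/s-.5+np.array(off)
def P(v,l):
    c,s=np.cos(v[2]),np.sin(v[2]);l=np.atleast_2d(l)
    return np.c_[v[0]+c*l[:,0]-s*l[:,1],v[1]+s*l[:,0]+c*l[:,1],l[:,2]]
def fit(obs,v0):
    f=lambda v:np.concatenate([(proj(n,P(v,l))-u).ravel() for n,l,u in obs])
    r=least_squares(f,v0,loss='soft_l1');return r.x,r.fun.reshape(-1,2)
E
python3 - <<'E'
from h import *
t1=lambda c:px(c,8,(150,215)); t2=lambda c:px(c,6.9565,(260,203)); s3=lambda c:px(c,10,(255,160)); s4=lambda c:px(c,7,(185,205))
D=[("top",(.155,-.035,.008),t2((68,62))),("top",(.155,.035,.008),t2((55,222))),("top",(-.135,-.035,.008),t2((740,122))),("top",(-.135,.035,.008),t2((732,282)))]
S=[("scene",(-.135,-.035,.008),s4((148,590))),("scene",(-.135,.035,.008),s4((12,520))),("scene",(.155,-.035,.008),s4((615,182)))]
for o in(D,S,D+S):
    v,r=fit(o,(.6,0,1.5));print("dock",v);print(r.ravel())
for x in(.05,-.05):print("saddle top c2",(proj("top",P(v,[(x-.007,0,.038),(x+.007,0,.038)]))-[260,203]+.5)*6.9565-.5,"scene c4",(proj("scene",P(v,[(x,0,.038)]))-[185,205]+.5)*7-.5)
D=[("top",(.085,-.03,.006),t1((158,162))),("top",(.085,.03,.006),t1((190,322))),("top",(-.085,-.03,.006),t1((608,72))),("top",(-.085,.03,.006),t1((637,230)))]
S=[("scene",(-.085,-.03,.006),s3((282,460))),("scene",(-.085,.03,.006),s3((115,432))),("scene",(.085,-.03,.006),s3((418,205)))]
for o in(D,S,D+S):
    v,r=fit(o,(.6,0.3,1.5));print("rest",v);print(r.ravel())
W=[("top",(.105,0,.045),t1((72,255))),("top",(-.1,0,.045),t1((643,140)))]
Z=[("scene",(-.1,0,.045),s3((192,345))),("scene",(.105,0,.045),s3((364,57)))]
for o in(W,Z,W+Z):
    v,r=fit(o,(.6,0.3,1.5));print("wand",v);print(r.ravel())
E
```

```text
dock [ 0.525  -0.1748  1.5082]
[-0.04   -0.2466 -0.2523  0.2778  0.338  -0.2696 -0.0308  0.2252]
dock [ 0.5248 -0.1758  1.5118]
[ 0.3276  0.9021 -0.7392 -0.394   0.3329 -0.7344]
dock [ 0.5249 -0.1751  1.509 ]
[ 0.0605 -0.162  -0.1332  0.3647  0.4444 -0.2588  0.094   0.2375  0.4025
  0.689  -0.5984 -0.6402  0.5923 -0.7862]
saddle top c2 [[330.1586 161.4022]
 [296.6754 158.4708]] scene c4 [[395.5458 220.8786]]
saddle top c2 [[569.0006 182.3126]
 [535.5969 179.3881]] scene c4 [[228.226 360.138]]
rest [0.4822 0.1812 1.7965]
[-0.2977  0.0328 -0.6741  0.15    0.3615 -0.1982  0.5968 -0.0012]
rest [0.481  0.1809 1.8113]
[ 0.4247  0.0808 -0.4948 -0.0596  0.0524 -0.0651]
rest [0.4819 0.1811 1.7998]
[-0.2747  0.2165 -0.5844  0.3217  0.3508 -0.2004  0.6518 -0.0168  0.3779
  0.1383 -0.4774 -0.1157  0.5429  0.0629]
wand [0.4811 0.1872 1.7953]
[ 0.1704 -0.0296 -0.1724  0.0328]
wand [0.4775 0.1935 1.8043]
[-0.0382  0.2382  0.0428 -0.3119]
wand [0.4807 0.188  1.7994]
[-0.0842  0.2461 -0.4753  0.0194 -0.2129  1.3023  0.2219  0.5645]
```

```bash
cat >> h.py <<'E'
from scipy.spatial.transform import Rotation as Ro
WAND=np.array([.4811,.187,1.797]); DOCK=np.array([.5249,-.1749,1.5085])
def go(frame,gx,zg,o=None,sgn=None,gy=0.,zt=.155):
    """delta to put grasp point at frame (gx,gy), height zg, tool x along frame x*sgn, pointing down"""
    o=o or ctrl.get_obs();R=Ro.from_rotvec(o["tool_rot"])
    best=None
    for s in (1,-1):
        if sgn and s!=sgn: continue
        c,sn=np.cos(frame[2])*s,np.sin(frame[2])*s
        G=Ro.from_matrix(np.array([[c,sn,0],[sn,-c,0],[0,0,-1]]).T)
        d=(R.inv()*G).as_rotvec(degrees=True)
        if best is None or np.linalg.norm(d)<np.linalg.norm(best[1]): best=(s,d,G)
    s,d,G=best
    p=P(frame,[(gx,gy,zg+zt)])[0]
    dw=p-o["tool_pos"]
    gp=o["tool_pos"]+R.apply([0,0,zt])-[frame[0],frame[1],0]
    c,sn=np.cos(frame[2]),np.sin(frame[2])
    print("t",round(o["t"],2),"sgn",s,"shift_tool_cm",R.inv().apply(dw)*100,"| in final axes",G.inv().apply(dw)*100,"turn_deg",d)
    print(" tcp",o["tool_pos"],"grasp in frame mm",np.array([c*gp[0]+sn*gp[1],-sn*gp[0]+c*gp[1],gp[2]])*1000,"F",o["contact_force"],"Ffr",[c*o["contact_force"][0]+sn*o["contact_force"][1],-sn*o["contact_force"][0]+c*o["contact_force"][1]],"M",o["wrist_torque"],"open",o["opening"],"q6",o["q"][5])
E
python3 -c "
from h import *
go(WAND,.013,.15);go(WAND,.013,.15,sgn=-1)
go(DOCK,.013,.15,sgn=-1);go(DOCK,0,.15,sgn=1)
print(Ro.from_rotvec(ctrl.get_obs()['tool_rot']).as_matrix())"
```

```text
t 0.1 sgn 1 shift_tool_cm [-33.8007 -23.1752   9.8947] | in final axes [-39.413   11.2648   9.859 ] turn_deg [-0.105   0.0351 50.4097]
 tcp [0.28   0.5585 0.4036] grasp in frame mm [406.9302 112.8573 248.5908] F [-0.6717  0.7831  0.1922] Ffr [np.float64(0.9138157284319008), np.float64(0.4789618831562595)] M [-0.033   0.0241 -0.0324] open 0.08530074670430382 q6 -0.11901095193369132
t 0.1 sgn -1 shift_tool_cm [-33.8007 -23.1752   9.8947] | in final axes [ 39.413  -11.2648   9.859 ] turn_deg [  -0.0424   -0.127  -129.5902]
 tcp [0.28   0.5585 0.4036] grasp in frame mm [406.9302 112.8573 248.5908] F [-0.6717  0.7831  0.1922] Ffr [np.float64(0.9138157284319008), np.float64(0.4789618831562595)] M [-0.033   0.0241 -0.0324] open 0.08530074670430382 q6 -0.11901095193369132
t 0.1 sgn -1 shift_tool_cm [-54.2565 -53.3687   9.9463] | in final axes [ 70.3726 -29.0072   9.859 ] turn_deg [  -0.057    -0.1132 -113.0604]
 tcp [0.28   0.5585 0.4036] grasp in frame mm [716.4741 290.2161 248.5908] F [-0.6717  0.7831  0.1922] Ffr [np.float64(0.7397776823457692), np.float64(0.7191610749680757)] M [-0.033   0.0241 -0.0324] open 0.08530074670430382 q6 -0.11901095193369132
t 0.1 sgn 1 shift_tool_cm [-54.7658 -54.5648   9.9484] | in final axes [-71.6726  29.0072   9.859 ] turn_deg [-0.1014  0.0511 66.9396]
 tcp [0.28   0.5585 0.4036] grasp in frame mm [716.4741 290.2161 248.5908] F [-0.6717  0.7831  0.1922] Ffr [np.float64(0.7397776823457692), np.float64(0.7191610749680757)] M [-0.033   0.0241 -0.0324] open 0.08530074670430382 q6 -0.11901095193369132
[[-0.8939  0.4482 -0.001 ]
 [ 0.4482  0.8939 -0.0016]
 [ 0.0002 -0.0019 -1.    ]]
```

Request:
jog_arm(
  steps=[
    [[0,0,0],[0,0,8.4]],
    [[0,0,0],[0,0,8.4]],
    [[0,0,0],[0,0,8.4]],
    [[0,0,0],[0,0,8.4]],
    [[0,0,0],[0,0,8.4]],
    [[0,0,0],[0,0,8.4]],
    [[0,0,0],[0,0,0]],
  ],
  fingers=1,
  grip_force=80,
)

```text
t: 0.8
tool_pos: [0.2794, 0.5576, 0.3982]
tool_rot: [1.984, 2.434, -0.017]
contact_force: [-0.7, 0.3, 0.5]
opening: 0.085
```

Request:
jog_arm(
  steps=[
    [[-4.5,1.3,0],[0,0,0]],
    [[-4.5,1.3,0],[0,0,0]],
    [[-4.5,1.3,0],[0,0,0]],
    [[-4.5,1.3,0],[0,0,0]],
    [[-4.5,1.3,0],[0,0,0]],
    [[-4.5,1.3,0],[0,0,0]],
    [[-4.5,1.3,0],[0,0,0]],
    [[0,0,0],[0,0,0]],
  ],
)

```text
t: 1.6
tool_pos: [0.4392, 0.2597, 0.3966]
tool_rot: [1.943, 2.467, -0.022]
contact_force: [-0.4, 0.7, -0.1]
opening: 0.0856
```

```bash
python3 -c "
from h import *
go(WAND,.013,.12)"
```

```text
t 1.6 sgn 1 shift_tool_cm [-6.6359  2.5074 12.2044] | in final axes [-6.7286  2.4555 12.1641] turn_deg [-0.5655  0.5554  0.5863]
 tcp [0.4392 0.2597 0.3966] grasp in frame mm [ 78.7761  26.0774 241.6555] F [-0.4253  0.6946 -0.1202] Ffr [np.float64(0.7723052020213019), np.float64(0.25864425205711206)] M [-0.0301  0.0042  0.0244] open 0.0856116127628104 q6 0.1540927496912163
```

Request:
jog_arm(
  steps=[
    [[-3.4,1.3,2.0],[-0.6,0.6,0.6]],
    [[-3.4,1.2,2.5],[0,0,0]],
    [[0,0,4],[0,0,0]],
    [[0,0,3],[0,0,0]],
    [[0,0,0],[0,0,0]],
  ],
)

```text
t: 2.1
tool_pos: [0.481, 0.1975, 0.2803]
tool_rot: [1.942, 2.468, 0.011]
contact_force: [-1.6, 0.8, 0.2]
opening: 0.0855
```

```bash
python3 -c "
from h import *
go(WAND,.013,.045)
import cv2
for n in('scene','top'): cv2.imwrite(f'pics/{n}1.png',cv2.cvtColor(ctrl.get_image(n),cv2.COLOR_RGB2BGR))
a=cv2.imread('pics/top1.png')[190:290,130:260];b=cv2.imread('pics/scene1.png')[120:220,230:340]
cv2.imwrite('pics/m1.png',np.vstack([cv2.resize(a,(390,300)),cv2.resize(b,(390,300))]) if 0 else np.hstack([cv2.resize(a,(400,500)),cv2.resize(b,(400,500))]))
"
```

```text
t 2.1 sgn 1 shift_tool_cm [ 0.2529 -0.2731  8.0344] | in final axes [ 0.2787 -0.2269  8.035 ] turn_deg [ 0.3513 -0.204   0.6571]
 tcp [0.481  0.1975 0.2803] grasp in frame mm [ 10.7704  -3.2162 125.3534] F [-1.5855  0.8118  0.2235] Ffr [np.float64(1.146763905736547), np.float64(1.363050866972194)] M [ 0.0083  0.0907 -0.0189] open 0.085458960887876 q6 0.006833350568962898
```

View pics/m1.png

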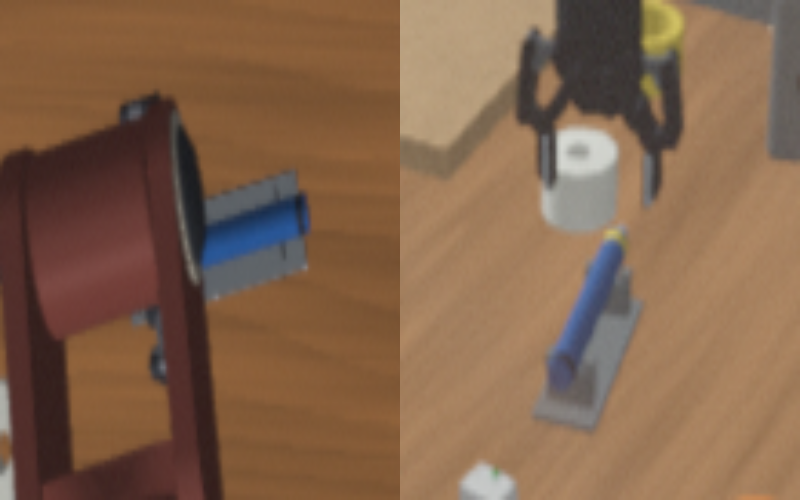

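The jaws straddle the wand symmetrically in both views. Next I descend.

Request:
jog_arm(
  steps=[
    [[0.2,-0.2,2.5],[0.3,-0.2,0.6]],
    [[0,0,2.5],[0,0,0]],
    [[0,0,2],[0,0,0]],
    [[0,0,0],[0,0,0]],
  ],
)

```text
t: 2.6
tool_pos: [0.485, 0.2038, 0.2247]
tool_rot: [1.936, 2.453, 0.035]
contact_force: [-0.6, -0.4, -0.6]
opening: 0.085
```

```bash
python3 -c "
from h import *
go(WAND,.013,.045)"
```

```text
t 2.6 sgn 1 shift_tool_cm [-0.2489 -0.8282  2.4514] | in final axes [-0.2527 -0.7587  2.4734] turn_deg [ 1.5676 -0.0661  0.4818]
 tcp [0.485  0.2038 0.2247] grasp in frame mm [ 15.7241 -11.8261  69.7918] F [-0.6214 -0.4394 -0.5842] Ffr [np.float64(-0.2888478533205364), np.float64(0.7040873076302416)] M [ 0.0341  0.0525 -0.0461] open 0.0850057157756395 q6 0.02143610818146215
```

Request:
jog_arm(
  steps=[
    [[-0.2,-0.6,0.3],[1.5,0,0.5]],
    [[0,0,0],[0,0,0]],
  ],
)

```text
t: 2.8
tool_pos: [0.4808, 0.2016, 0.2258]
tool_rot: [1.954, 2.458, 0.008]
contact_force: [0.3, 0.2, 0.1]
opening: 0.0853
```

```bash
python3 -c "
from h import *
go(WAND,.013,.045)"
```

```text
t 2.8 sgn 1 shift_tool_cm [-0.1291 -0.3155  2.5823] | in final axes [-0.1259 -0.3019  2.5841] turn_deg [ 0.2975 -0.0804  0.0776]
 tcp [0.4808 0.2016 0.2258] grasp in frame mm [14.4772 -3.8242 70.8434] F [0.2929 0.2217 0.1206] Ffr [np.float64(0.15031216303973283), np.float64(-0.3351601811542137)] M [-0.0581  0.0124 -0.0155] open 0.08525263566930616 q6 0.02578011212104952
```

Request:
jog_arm(
  steps=[
    [[-0.1,-0.3,0.8],[0.3,0,0]],
    [[0,0,0.9],[0,0,0]],
    [[0,0,0.9],[0,0,0]],
    [[0,0,0],[0,0,0]],
  ],
)

```text
t: 3.2
tool_pos: [0.4793, 0.2003, 0.2018]
tool_rot: [1.953, 2.458, 0.01]
contact_force: [0.4, 0.8, -0.3]
opening: 0.0859
```

```bash
python3 -c "
from h import *
go(WAND,.013,.045)"
```

```text
t 3.2 sgn 1 shift_tool_cm [-0.033  -0.1274  0.1808] | in final axes [-0.0329 -0.1262  0.1817] turn_deg [ 0.3721 -0.0957  0.102 ]
 tcp [0.4793 0.2003 0.2018] grasp in frame mm [13.5893 -2.2679 46.8203] F [ 0.3601  0.8094 -0.2935] Ffr [np.float64(0.7080475469322518), np.float64(-0.5324391667492506)] M [-0.0085  0.0128 -0.0299] open 0.08585944209752334 q6 0.023393708900898796
```

Request:
jog_arm(
  steps=[
    [[0,0,0],[0,0,0]],
    [[0,0,0],[0,0,0]],
  ],
)

```text
t: 3.4
tool_pos: [0.4793, 0.2002, 0.2011]
tool_rot: [1.953, 2.458, 0.008]
contact_force: [0.5, -0.6, 0.2]
opening: 0.0856
```

```bash
python3 -c "
from h import *
go(WAND,.013,.045)"
```

```text
t 3.4 sgn 1 shift_tool_cm [-0.0252 -0.1169  0.1123] | in final axes [-0.0252 -0.1162  0.113 ] turn_deg [ 0.3007 -0.0948  0.0939]
 tcp [0.4793 0.2002 0.2011] grasp in frame mm [13.5087 -1.9755 46.1319] F [ 0.4598 -0.5522  0.2114] Ffr [np.float64(-0.6412950312668073), np.float64(-0.3242565758219118)] M [-0.0263 -0.0414  0.0047] open 0.08556047623398352 q6 0.023376790335368887
```

Request:
jog_arm(
  steps=[
    [[0,-0.1,0.2],[0.3,0,0]],
    [[0,0,0],[0,0,0]],
  ],
)

```text
t: 3.6
tool_pos: [0.4784, 0.1999, 0.1992]
tool_rot: [-1.954, -2.459, -0.001]
contact_force: [0.8, -0.8, -0.3]
opening: 0.0855
```

Request:
jog_arm(
  steps=[
    [[0,0,0],[0,0,0]],
    [[0,0,0],[0,0,0]],
    [[0,0,0],[0,0,0]],
    [[0,0,0],[0,0,0]],
    [[0,0,0],[0,0,0]],
  ],
  fingers=-1,
  grip_force=80,
)

```text
t: 4.1
tool_pos: [0.4788, 0.2001, 0.2]
tool_rot: [-1.954, -2.459, -0.004]
contact_force: [0.6, 0.1, 0.3]
opening: 0.0213
```

```bash
python3 -c "
from h import *
go(WAND,.013,.045)"
```

```text
t 4.1 sgn 1 shift_tool_cm [-0.0257 -0.0692  0.0007] | in final axes [-0.0259 -0.0692  0.0008] turn_deg [ 0.0877 -0.0958  0.0943]
 tcp [0.4788 0.2001 0.2   ] grasp in frame mm [13.5179 -0.9289 45.0089] F [0.5682 0.0874 0.2529] Ffr [np.float64(-0.042235494793293624), np.float64(-0.5733610905844613)] M [ 0.0179  0.0195 -0.0064] open 0.02129083663906252 q6 0.02332936222082135
```

Request:
jog_arm(
  steps=[
    [[0,0,0],[0,0,0]],
    [[0,0,0],[0,0,0]],
  ],
)

```text
t: 4.3
tool_pos: [0.4788, 0.2001, 0.2]
tool_rot: [-1.954, -2.459, -0.004]
contact_force: [0.5, -0.6, 0.8]
opening: 0.0219
```

```bash
python3 -c "
from h import *
go(WAND,.013,.045)
import cv2
cv2.imwrite('pics/scene2.png',cv2.cvtColor(ctrl.get_image('scene'),cv2.COLOR_RGB2BGR))
b=cv2.imread('pics/scene2.png')[130:220,240:320]
cv2.imwrite('pics/m2.png',cv2.resize(b,None,fx=6,fy=6,interpolation=2))
"
```

```text
t 4.3 sgn 1 shift_tool_cm [-0.0278 -0.0659 -0.0043] | in final axes [-0.028  -0.0658 -0.0042] turn_deg [ 0.0871 -0.0972  0.0983]
 tcp [0.4788 0.2001 0.2   ] grasp in frame mm [13.5426 -0.8938 44.9588] F [ 0.4976 -0.5513  0.7955] Ffr [np.float64(-0.6488600603765249), np.float64(-0.36127177535208344)] M [0.0034 0.0021 0.0359] open 0.021914691308259647 q6 0.023286033442224855
```

View pics/m2.png

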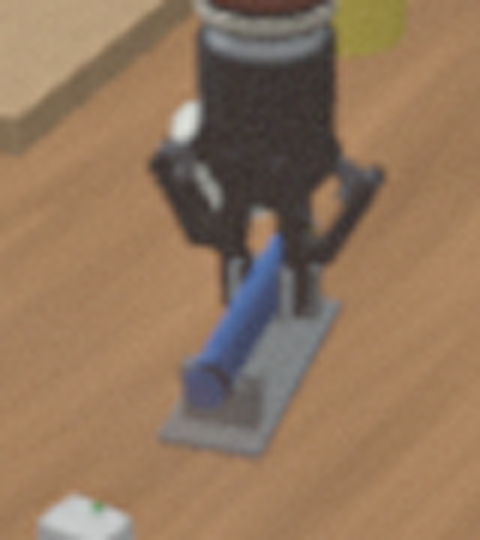

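Request:
jog_arm(
  steps=[
    [[0,0,-1],[0,0,0]],
    [[0,0,-2.5],[0,0,0]],
    [[0,0,-3],[0,0,0]],
    [[0,0,-2.5],[0,0,0]],
    [[0,0,0],[0,0,0]],
  ],
)

```text
t: 4.85
tool_pos: [0.4778, 0.1997, 0.2933]
tool_rot: [-1.953, -2.457, 0.001]
contact_force: [0.9, 0.2, -0.6]
opening: 0.0216
```

```bash
python3 -c "
from h import *
go(DOCK,-.004,.12,sgn=1)"
```

```text
t 4.85 sgn 1 shift_tool_cm [-37.9396  -3.986    1.7737] | in final axes [-37.4926   7.0286   1.8302] turn_deg [-0.1509 -0.0792 16.6223]
 tcp [0.4778 0.1997 0.2933] grasp in frame mm [371.0788  70.7195 138.3029] F [ 0.9324  0.2184 -0.5722] Ffr [np.float64(0.2760061961291606), np.float64(-0.9169705131842265)] M [ 0.0016  0.0164 -0.0219] open 0.02161332102139561 q6 0.023346937712432212
```

Request:
jog_arm(
  steps=[
    [[0,0,0],[0,0,6]],
    [[0,0,0],[0,0,6]],
    [[0,0,0],[0,0,4.6]],
    [[-3,0.6,0],[0,0,0]],
    [[-4,0.8,0],[0,0,0]],
    [[-4,0.8,0],[0,0,0]],
    [[-4,0.8,0],[0,0,0]],
    [[-4,0.8,0],[0,0,0]],
  ],
)

```text
t: 5.65
tool_pos: [0.4996, 0.0053, 0.287]
tool_rot: [-2.286, -2.144, 0.007]
contact_force: [1.0, 1.6, -1.1]
opening: 0.0217
```

Request:
jog_arm(
  steps=[
    [[-4,0.8,0],[0,0,0]],
    [[-4,0.8,0],[0,0,0]],
    [[-3,0.6,0],[0,0,0]],
    [[-2,0.4,0],[0,0,0]],
    [[0,0,0],[0,0,0]],
  ],
)

```text
t: 6.15
tool_pos: [0.515, -0.1355, 0.2811]
tool_rot: [-2.289, -2.132, 0.013]
contact_force: [-0.7, -0.2, -0.2]
opening: 0.0215
```

```bash
python3 -c "
from h import *
go(DOCK,-.004,.1,sgn=1)"
```

```text
t 6.15 sgn 1 shift_tool_cm [-4.2655  1.3061  2.5746] | in final axes [-4.2685  1.2299  2.607 ] turn_deg [-0.8672 -0.1768 -0.4963]
 tcp [ 0.515  -0.1355  0.2811] grasp in frame mm [ 39.1736  14.6429 126.0883] F [-0.7205 -0.17   -0.1758] Ffr [np.float64(-0.21456791177510107), np.float64(0.708555384125681)] M [ 0.0082 -0.0865 -0.0122] open 0.0215119442090344 q6 -0.32511020570645854
```

Request:
jog_arm(
  steps=[
    [[-1.5,0.5,0],[-0.4,-0.2,-0.3]],
    [[-1.5,0.5,0],[-0.4,0,-0.2]],
    [[-1,0.3,0],[0,0,0]],
    [[0,0,0],[0,0,0]],
  ],
)

```text
t: 6.55
tool_pos: [0.5255, -0.1776, 0.2786]
tool_rot: [-2.284, -2.152, 0.002]
contact_force: [-0.8, -0.6, -1.1]
opening: 0.0222
```

```bash
python3 -c "
from h import *
go(DOCK,-.004,.1,sgn=1)"
```

```text
t 6.55 sgn 1 shift_tool_cm [-0.1336 -0.0708  2.3553] | in final axes [-0.1312 -0.0778  2.3552] turn_deg [-0.1808 -0.0624  0.1529]
 tcp [ 0.5255 -0.1776  0.2786] grasp in frame mm [ -2.5198  -0.2891 123.5532] F [-0.7802 -0.6304 -1.0679] Ffr [np.float64(-0.6777286124830556), np.float64(0.7394795871426358)] M [ 0.0263 -0.0359 -0.018 ] open 0.022218101704016373 q6 -0.40037975105186296
```

Near the target above the dock; lower to about 90 mm axis height and look.

Request:
jog_arm(
  steps=[
    [[-0.1,0,1],[-0.2,0,0.1]],
    [[0,0,1.2],[0,0,0]],
    [[0,0,0.8],[0,0,0]],
    [[0,0,0],[0,0,0]],
  ],
)

```text
t: 6.95
tool_pos: [0.5252, -0.1773, 0.2452]
tool_rot: [-2.286, -2.152, -0.002]
contact_force: [-0.2, 0.0, -0.4]
opening: 0.0217
```

```bash
python3 -c "
from h import *
go(DOCK,-.004,.08,sgn=1)
import cv2
for n in('scene','top'): cv2.imwrite(f'pics/{n}3.png',cv2.cvtColor(ctrl.get_image(n),cv2.COLOR_RGB2BGR))
a=cv2.imread('pics/top3.png')[195:255,255:380];b=cv2.imread('pics/scene3.png')[195:295,180:285]
cv2.imwrite('pics/m3a.png',cv2.resize(a,None,fx=6.4,fy=6.4,interpolation=2));cv2.imwrite('pics/m3b.png',cv2.resize(b,None,fx=6,fy=6,interpolation=2))
"
```

```text
t 6.95 sgn 1 shift_tool_cm [-0.1679 -0.0417  1.0148] | in final axes [-0.1655 -0.0421  1.0152] turn_deg [-0.0468 -0.1396  0.1276]
 tcp [ 0.5252 -0.1773  0.2452] grasp in frame mm [-1.9675 -0.2941 90.152 ] F [-0.1949  0.0241 -0.368 ] Ffr [np.float64(0.0119430922040593), np.float64(0.19597630461521334)] M [ 0.0031 -0.0112 -0.0369] open 0.02168131889481922 q6 -0.40086091131527
```

View pics/m3a.png

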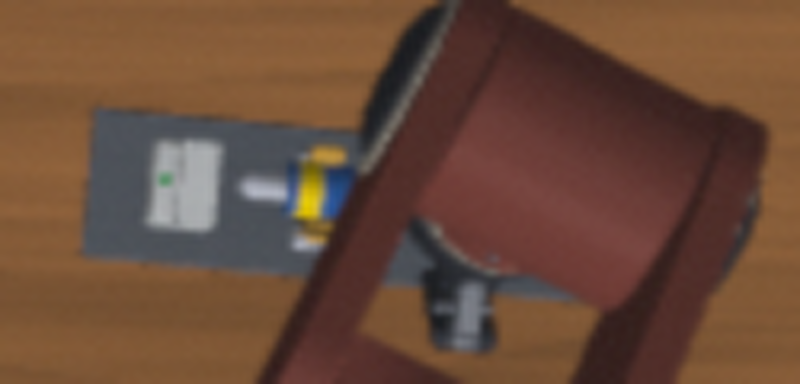

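View pics/m3b.png

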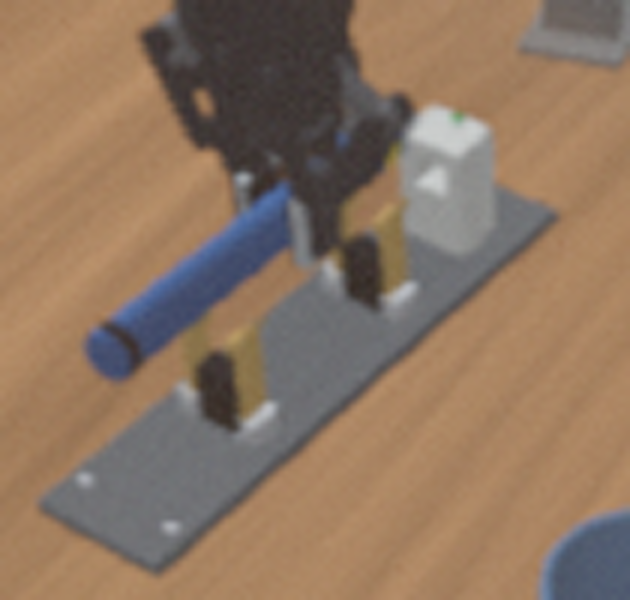

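Run:
```python
from h import *
t=lambda c:px(c,6.4,(255,195)); s=lambda c:px(c,6,(180,195))
obs=[("top",.105,t((237,187))),("top",.075,t((309,191))),("scene",-.1,s((108,356)))]
# expected vs observed given grip model (grip at wand x .0135, axis z .0902)
def pos(v,u): # v: mid x,y in dock, yaw err, z, pitch
    l=np.array([[v[0]+u*np.cos(v[2]),v[1]+u*np.sin(v[2]),v[3]+u*v[4]]]);return P(DOCK,l)
for v in ([-.0155,0,0,.090,0],):
    for n,u,q in obs: print(n,u,"pred",proj(n,pos(v,u))[0],"obs",q)
f=lambda v:np.concatenate([(proj(n,pos(v,u))[0]-q) for n,u,q in obs]+[[ (v[3]+.0135*v[4]-.09)/.001]])
r=least_squares(f,[-.0155,0,0,.09,0]);print(r.x*[1000,1000,57.3,1000,57.3],r.fun)
```

```text
top 0.105 pred [292.1437 223.2159] obs [291.6094 223.7969]
top 0.075 pred [302.9139 224.1642] obs [302.8594 224.4219]
scene -0.1 pred [197.2947 254.7471] obs [197.5833 253.9167]
[-14.9345   0.1553   0.6224  90.3243  -1.3729] [ 0.2441 -0.0848 -0.2222  0.1044  0.0239 -0.0069  0.0009]
```

Request:
jog_arm(
  steps=[
    [[-0.2,0,0.5],[0,-0.1,0.1]],
    [[0,0,0.6],[0,0,0]],
    [[0,0,0.5],[0,0,0]],
    [[0,0,0],[0,0,0]],
  ],
)

```text
t: 7.45
tool_pos: [0.526, -0.1796, 0.2303]
tool_rot: [2.287, 2.15, 0.002]
contact_force: [-0.5, 0.5, -0.6]
opening: 0.0219
```

```bash
python3 -c "
from h import *
go(DOCK,-.004,.05,sgn=1)"
```

```text
t 7.45 sgn 1 shift_tool_cm [ 0.069  -0.1431  2.5292] | in final axes [ 0.066  -0.1355  2.5297] turn_deg [0.1738 0.0645 0.044 ]
 tcp [ 0.526  -0.1796  0.2303] grasp in frame mm [-4.8347 -1.825  75.2982] F [-0.472   0.5201 -0.6222] Ffr [np.float64(0.4897173028518769), np.float64(0.5034940289780472)] M [ 0.0431  0.0196 -0.0325] open 0.021932287445846646 q6 -0.4015823841007521
```

Request:
jog_arm(
  steps=[
    [[0,-0.15,0],[0.2,0,0]],
    [[0,0,0],[0,0,0]],
    [[0,0,0.2],[0,0,0]],
    [[0,0,0],[0,0,0]],
  ],
)

```text
t: 7.85
tool_pos: [0.5245, -0.1797, 0.2285]
tool_rot: [2.288, 2.151, -0.002]
contact_force: [0.2, -0.0, -1.7]
opening: 0.0219
```

```bash
python3 -c "
from h import *
go(DOCK,-.004,.05,sgn=1)"
```

```text
t 7.85 sgn 1 shift_tool_cm [0.0839 0.0117 2.3518] | in final axes [0.0806 0.0115 2.3519] turn_deg [-0.0043  0.0799  0.0383]
 tcp [ 0.5245 -0.1797  0.2285] grasp in frame mm [-5.0222  0.1263 73.5194] F [ 0.2108 -0.0159 -1.7307] Ffr [np.float64(-0.0027055101087771743), np.float64(-0.2113657002948754)] M [0.0561 0.0281 0.0083] open 0.02185851206827349 q6 -0.401858694801491
```

Aligned within 1 mm. Now press in small steps.

Request:
jog_arm(
  steps=[
    [[0,0,0.2],[0,0,0]],
    [[0,0,0.2],[0,0,0]],
    [[0,0,0.2],[0,0,0]],
  ],
)

```text
t: 8.15
tool_pos: [0.5248, -0.1798, 0.2228]
tool_rot: [2.287, 2.15, -0.001]
contact_force: [1.5, -0.9, 2.9]
opening: 0.0218
```

```bash
python3 -c "
from h import *
go(DOCK,-.004,.05,sgn=1)"
```

```text
t 8.15 sgn 1 shift_tool_cm [ 0.0957 -0.025   1.7802] | in final axes [ 0.0922 -0.0225  1.7804] turn_deg [0.0828 0.1114 0.0386]
 tcp [ 0.5248 -0.1798  0.2228] grasp in frame mm [-5.2235 -0.4494 67.8045] F [ 1.4635 -0.9346  2.9352] Ffr [np.float64(-0.8416479740250478), np.float64(-1.5188052873269282)] M [ 0.0389 -0.2315 -0.0046] open 0.021846306514467957 q6 -0.40185723019980946
```

Request:
jog_arm(
  steps=[
    [[0,0,0.2],[0,0,0]],
    [[0,0,0.2],[0,0,0]],
  ],
)

```text
t: 8.35
tool_pos: [0.5257, -0.1802, 0.2215]
tool_rot: [2.286, 2.15, -0.0]
contact_force: [-4.4, 2.3, 10.8]
opening: 0.0219
```

```bash
python3 -c "
from h import *
go(DOCK,-.004,.05,sgn=1)"
```

```text
t 8.35 sgn 1 shift_tool_cm [ 0.1284 -0.1187  1.6528] | in final axes [ 0.1244 -0.1152  1.6534] turn_deg [0.1239 0.1325 0.0466]
 tcp [ 0.5257 -0.1802  0.2215] grasp in frame mm [-5.6028 -1.4872 66.5345] F [-4.4227  2.2881 10.784 ] Ffr [np.float64(2.008313337956372), np.float64(4.556608624403811)] M [ 0.3353  0.7095 -0.0111] open 0.021869416580574327 q6 -0.4018341036131074
```

Request:
jog_arm(
  steps=[
    [[0,0,0.2],[0,0,0]],
    [[0,0,0.2],[0,0,0]],
  ],
)

```text
t: 8.55
tool_pos: [0.5264, -0.1805, 0.2209]
tool_rot: [2.287, 2.151, -0.002]
contact_force: [-5.8, 3.3, 11.6]
opening: 0.0219
```

```bash
python3 -c "
from h import *
go(DOCK,-.004,.05,sgn=1)"
```

```text
t 8.55 sgn 1 shift_tool_cm [ 0.157  -0.1807  1.5933] | in final axes [ 0.1532 -0.1799  1.5937] turn_deg [0.0359 0.1272 0.0754]
 tcp [ 0.5264 -0.1805  0.2209] grasp in frame mm [-5.8758 -1.8965 65.9376] F [-5.7656  3.3467 11.5899] Ffr [np.float64(2.981259699736668), np.float64(5.962721448070343)] M [0.4344 0.9188 0.0032] open 0.021940178329213474 q6 -0.40202799660222827
```

Request:
jog_arm(
  steps=[
    [[0.1,-0.2,0.1],[0,0,0]],
    [[0.05,-0.1,0.2],[0,0,0]],
  ],
)

```text
t: 8.75
tool_pos: [0.5247, -0.1799, 0.2209]
tool_rot: [2.283, 2.148, -0.001]
contact_force: [-1.7, 1.2, 10.7]
opening: 0.022
```

```bash
python3 -c "
from h import *
go(DOCK,-.004,.05,sgn=1)"
```

```text
t 8.75 sgn 1 shift_tool_cm [ 0.1088 -0.0161  1.5943] | in final axes [ 0.1002 -0.0086  1.5949] turn_deg [0.2761 0.3079 0.0758]
 tcp [ 0.5247 -0.1799  0.2209] grasp in frame mm [-5.8345 -0.8331 65.9531] F [-1.6604  1.1959 10.7339] Ffr [np.float64(1.0902296062074235), np.float64(1.731638663484875)] M [ 0.3053  0.1668 -0.024 ] open 0.0220237542883105 q6 -0.40154740852853577
```

Request:
jog_arm(
  steps=[
    [[0.05,-0.05,0.35],[0.2,0.3,0]],
    [[0.05,-0.05,0.35],[0,0,0]],
  ],
)

```text
t: 8.95
tool_pos: [0.5258, -0.1802, 0.2196]
tool_rot: [2.283, 2.148, 0.003]
contact_force: [-6.5, 1.7, 13.7]
opening: 0.022
```

```bash
python3 -c "
from h import *
go(DOCK,-.004,.05,sgn=1)"
```

```text
t 8.95 sgn 1 shift_tool_cm [ 0.1318 -0.1369  1.4599] | in final axes [ 0.1266 -0.1275  1.4612] turn_deg [0.3765 0.1988 0.0858]
 tcp [ 0.5258 -0.1802  0.2196] grasp in frame mm [-5.8024 -2.2942 64.6161] F [-6.5382  1.6927 13.7142] Ffr [np.float64(1.2823271163498406), np.float64(6.630926249549276)] M [ 0.3517  1.0064 -0.0002] open 0.02195330098088571 q6 -0.4028873827668776
```

Request:
jog_arm(
  steps=[
    [[0.05,-0.2,0.35],[0.4,0.2,0]],
    [[0.05,-0.15,0.4],[0.1,0,0]],
  ],
)

```text
t: 9.15
tool_pos: [0.5251, -0.1804, 0.2185]
tool_rot: [2.284, 2.148, 0.003]
contact_force: [-2.5, 2.0, 14.6]
opening: 0.0216
```

```bash
python3 -c "
from h import *
go(DOCK,-.004,.05,sgn=1)"
```

```text
t 9.15 sgn 1 shift_tool_cm [ 0.1544 -0.0646  1.3472] | in final axes [ 0.1501 -0.0569  1.348 ] turn_deg [0.334  0.1812 0.0701]
 tcp [ 0.5251 -0.1804  0.2185] grasp in frame mm [-5.9908 -1.473  63.4836] F [-2.5055  2.0149 14.6153] Ffr [np.float64(1.8549957132898705), np.float64(2.6261263676632636)] M [0.4372 0.4661 0.0123] open 0.02163426342804304 q6 -0.4035059737499166
```

Request:
jog_arm(
  steps=[
    [[0.1,-0.15,0.4],[0.3,0.2,0]],
    [[0.05,-0.15,0.4],[0.2,0,0]],
  ],
)

```text
t: 9.35
tool_pos: [0.5252, -0.1804, 0.2173]
tool_rot: [2.283, 2.148, 0.002]
contact_force: [-3.6, 3.1, 14.5]
opening: 0.0213
```

```bash
python3 -c "
from h import *
go(DOCK,-.004,.05,sgn=1)"
```

```text
t 9.35 sgn 1 shift_tool_cm [ 0.1543 -0.0694  1.2287] | in final axes [ 0.1494 -0.0624  1.2297] turn_deg [0.3353 0.2223 0.0637]
 tcp [ 0.5252 -0.1804  0.2173] grasp in frame mm [-6.0951 -1.5311 62.3007] F [-3.6106  3.131  14.4693] Ffr [np.float64(2.900119212645332), np.float64(3.7985508197168034)] M [0.562  0.5244 0.0234] open 0.02130680285304925 q6 -0.4029160587947994
```

```bash
python3 -c "
from h import *
import cv2
cv2.imwrite('pics/scene4.png',cv2.cvtColor(ctrl.get_image('scene'),cv2.COLOR_RGB2BGR))
b=cv2.imread('pics/scene4.png')[195:295,180:285]
cv2.imwrite('pics/m4b.png',cv2.resize(b,None,fx=6,fy=6,interpolation=2))
"
```

```text
(no output)
```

View pics/m4b.png

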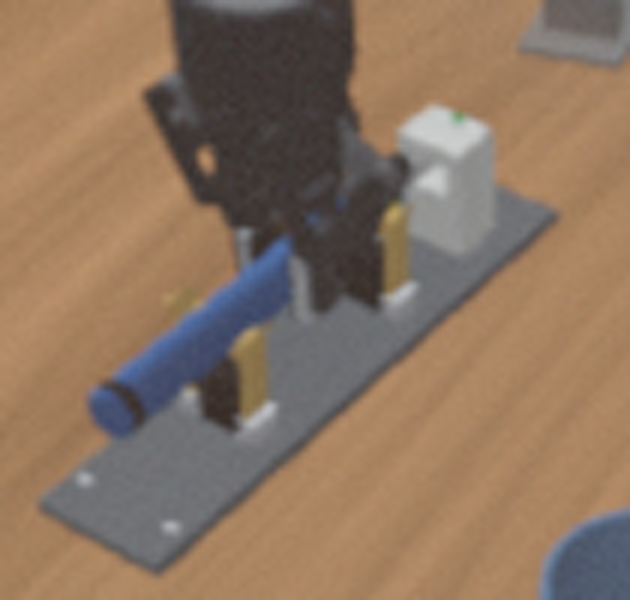

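Run:
```python
from h import *
for z in (.055,.06,.0625,.065,.07):
  print(z,(proj("scene",P(DOCK,[(-.0195-.1,-.0005,z)]))-[180,195]+.5)*6-.5)
```

```text
0.055 [[110.5789 431.1637]]
0.06 [[109.1269 422.1498]]
0.0625 [[108.3976 417.6227]]
0.065 [[107.6662 413.0821]]
0.07 [[106.1968 403.9603]]
```

Request:
jog_arm(
  steps=[
    [[0.1,-0.15,0.4],[0.3,0.2,0]],
    [[0.05,-0.12,0.4],[0.2,0,0]],
  ],
)

```text
t: 9.6
tool_pos: [0.5253, -0.1804, 0.2155]
tool_rot: [2.283, 2.148, 0.0]
contact_force: [-4.0, 2.6, 11.3]
opening: 0.0214
```

```bash
python3 -c "
from h import *
go(DOCK,-.004,.05,sgn=1)"
```

```text
t 9.6 sgn 1 shift_tool_cm [ 0.1467 -0.0788  1.0529] | in final axes [ 0.1417 -0.0735  1.0539] turn_deg [0.3006 0.2702 0.0692]
 tcp [ 0.5253 -0.1804  0.2155] grasp in frame mm [-6.1471 -1.5482 60.5433] F [-3.9613  2.6163 11.2787] Ffr [np.float64(2.3646117514201177), np.float64(4.1164748501542)] M [ 0.4681  0.4917 -0.0117] open 0.021445426031292854 q6 -0.40213589189362625
```

Request:
jog_arm(
  steps=[
    [[0.1,-0.15,0.3],[0.3,0.2,0]],
    [[0.05,-0.1,0.3],[0.1,0,0]],
  ],
)

```text
t: 9.8
tool_pos: [0.5252, -0.1803, 0.2148]
tool_rot: [2.283, 2.147, -0.001]
contact_force: [-3.5, 2.0, 10.8]
opening: 0.0219
```

```bash
python3 -c "
from h import *
go(DOCK,-.004,.05,sgn=1)"
```

```text
t 9.8 sgn 1 shift_tool_cm [ 0.1423 -0.0684  0.9822] | in final axes [ 0.1368 -0.0634  0.9833] turn_deg [0.3022 0.3176 0.0669]
 tcp [ 0.5252 -0.1803  0.2148] grasp in frame mm [-6.2266 -1.4519 59.8376] F [-3.5297  1.9819 10.7881] Ffr [np.float64(1.7583039606217175), np.float64(3.6462121379391497)] M [0.4404 0.4505 0.0031] open 0.021854124026547732 q6 -0.4015870898490554
```

Request:
jog_arm(
  steps=[
    [[0.1,-0.15,0.4],[0.3,0.3,0]],
    [[0.05,-0.1,0.4],[0.1,0,0]],
  ],
)

```text
t: 10.0
tool_pos: [0.5249, -0.1801, 0.2116]
tool_rot: [2.283, 2.148, 0.0]
contact_force: [-3.1, 0.3, 7.0]
opening: 0.0219
```

```bash
python3 -c "
from h import *
go(DOCK,-.004,.05,sgn=1)"
```

```text
t 10.0 sgn 1 shift_tool_cm [ 0.1264 -0.04    0.6603] | in final axes [ 0.1236 -0.0368  0.661 ] turn_deg [0.2886 0.2468 0.067 ]
 tcp [ 0.5249 -0.1801  0.2116] grasp in frame mm [-5.9027 -1.1487 56.6133] F [-3.1024  0.3221  6.9709] Ffr [np.float64(0.1283380924292336), np.float64(3.116423693379384)] M [ 0.2289  0.3261 -0.0138] open 0.021851307057461314 q6 -0.40223263120789343
```

Request:
jog_arm(
  steps=[
    [[0.1,-0.12,0.25],[0.3,0.3,0]],
    [[0.05,-0.08,0.25],[0,0,0]],
  ],
)

```text
t: 10.2
tool_pos: [0.5244, -0.1798, 0.2092]
tool_rot: [2.284, 2.148, 0.002]
contact_force: [-0.0, 1.0, 4.1]
opening: 0.0221
```

```bash
python3 -c "
from h import *
go(DOCK,-.004,.05,sgn=1)"
```

```text
t 10.2 sgn 1 shift_tool_cm [0.0909 0.0134 0.4163] | in final axes [0.0898 0.0155 0.4165] turn_deg [0.2984 0.1579 0.0598]
 tcp [ 0.5244 -0.1798  0.2092] grasp in frame mm [-5.3243 -0.6527 54.1678] F [-0.0437  0.9604  4.0967] Ffr [np.float64(0.9558094142569807), np.float64(0.10338094137273045)] M [0.0109 0.01   0.0068] open 0.022122366997947323 q6 -0.40290477898898536
```

Request:
jog_arm(
  steps=[
    [[0.05,-0.05,0.2],[0.3,0.1,0]],
    [[0,0,0.2],[0,0,0]],
  ],
)

```text
t: 10.4
tool_pos: [0.5244, -0.1793, 0.205]
tool_rot: [2.287, 2.15, 0.001]
contact_force: [2.5, -0.9, 0.5]
opening: 0.0217
```

```bash
python3 -c "
from h import *
go(DOCK,-.004,.05,sgn=1)"
```

```text
t 10.4 sgn 1 shift_tool_cm [0.0398 0.0245 0.0013] | in final axes [0.0398 0.0245 0.0013] turn_deg [0.1362 0.0624 0.0354]
 tcp [ 0.5244 -0.1793  0.205 ] grasp in frame mm [-4.5666 -0.1234 50.013 ] F [ 2.4798 -0.9131  0.5109] Ffr [np.float64(-0.7569270395302952), np.float64(-2.531809654527163)] M [-0.0062 -0.3636 -0.0799] open 0.021685230459735683 q6 -0.4019870015568754
```

Request:
jog_arm(
  steps=[
    [[0,0,0.2],[0,0,0]],
  ],
)

```text
t: 10.5
tool_pos: [0.5247, -0.1794, 0.2046]
tool_rot: [2.288, 2.151, 0.0]
contact_force: [-9.5, 1.7, 26.1]
opening: 0.0216
```

```bash
python3 -c "
from h import *
go(DOCK,-.004,.05,sgn=1)"
```

```text
t 10.5 sgn 1 shift_tool_cm [ 0.048  -0.0128 -0.0388] | in final axes [ 0.048  -0.0128 -0.0388] turn_deg [0.0457 0.0406 0.0455]
 tcp [ 0.5247 -0.1794  0.2046] grasp in frame mm [-4.5896 -0.2521 49.6122] F [-9.4823  1.7449 26.1206] Ffr [np.float64(1.1511550078819266), np.float64(9.572558617600208)] M [ 0.4732  1.6768 -0.1084] open 0.02160121675480949 q6 -0.40185340799546604
```

Request:
jog_arm(
  steps=[
    [[0,0,-0.05],[0,0,0]],
    [[0,0,0],[0,0,0]],
  ],
)

```text
t: 10.7
tool_pos: [0.5247, -0.1793, 0.2048]
tool_rot: [2.288, 2.152, -0.0]
contact_force: [0.8, -1.1, 4.0]
opening: 0.0222
```

```bash
python3 -c "
from h import *
go(DOCK,-.004,.05,sgn=1)
import cv2
for n in('scene','top'): cv2.imwrite(f'pics/{n}5.png',cv2.cvtColor(ctrl.get_image(n),cv2.COLOR_RGB2BGR))
a=cv2.imread('pics/top5.png')[195:255,255:380];b=cv2.imread('pics/scene5.png')[195:295,180:285]
cv2.imwrite('pics/m5a.png',cv2.resize(a,None,fx=6.4,fy=6.4,interpolation=2));cv2.imwrite('pics/m5b.png',cv2.resize(b,None,fx=6,fy=6,interpolation=2))
for x in(-.0183,): print((proj('top',P(DOCK,[(x+.105,0,.05)]))-[255,195]+.5)*6.4,(proj('scene',P(DOCK,[(x-.1,0,.05)]))-[180,195]+.5)*6)
"
```

```text
t 10.7 sgn 1 shift_tool_cm [ 0.0442 -0.0084 -0.0153] | in final axes [ 0.0442 -0.0084 -0.0152] turn_deg [0.0208 0.0433 0.048 ]
 tcp [ 0.5247 -0.1793  0.2048] grasp in frame mm [-4.5592 -0.1406 49.8477] F [ 0.7798 -1.053   4.0102] Ffr [np.float64(-1.0024420459377583), np.float64(-0.8438846386014611)] M [-0.1732 -0.0695 -0.046 ] open 0.022164635300069926 q6 -0.4017225070238425
[[241.3165 189.9238]] [[113.6609 438.4869]]
```

View pics/m5a.png

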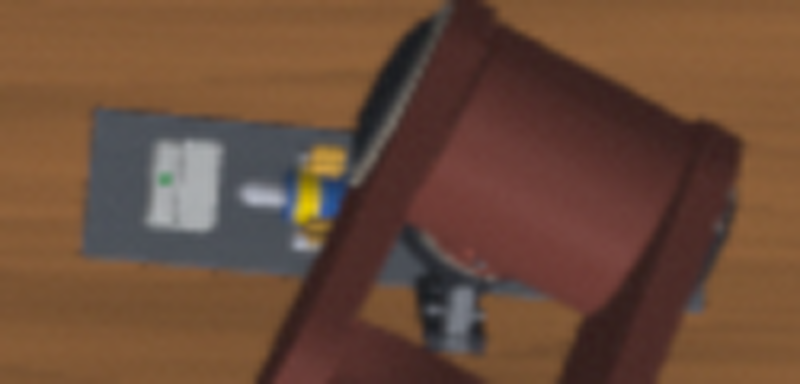

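View pics/m5b.png

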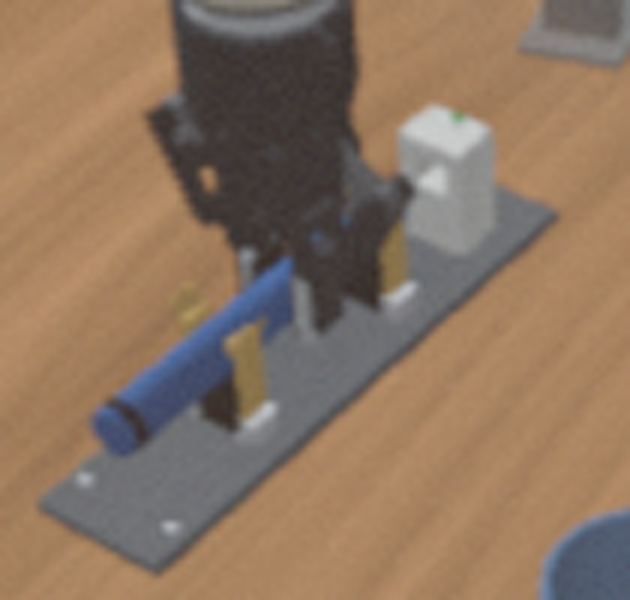

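```bash
python3 -c "
from h import *
import cv2
b=cv2.imread('pics/scene5.png').copy();off=(190,235);s=14
B=cv2.resize(b[235:277,190:245],None,fx=s,fy=s,interpolation=2)
def dr(pts,col,n='scene'):
    q=((proj(n,P(DOCK,pts))-off+.5)*s-.5)
    cv2.polylines(B,[np.int32(q)],False,col,1)
th=np.linspace(0,2*np.pi,40)
for z,c in((.05,(0,255,0)),):
    dr(np.c_[0*th-.1183,.012*np.cos(th),z+.012*np.sin(th)],c)
dr([(-.043,-.009,.059),(-.057,-.009,.059)],(0,0,255));dr([(-.135,.035,.008),(-.135,-.035,.008),(0,-.035,.008)],(0,0,255))
for y in(.012,-.012): dr([(-.118,y,.05),(-.02,y,.05)],(0,255,0))
dr([(-.118,0,.062),(-.02,0,.062)],(0,255,255))
cv2.imwrite('pics/m5c.png',B)
"
```

```text
(no output)
```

View pics/m5c.png

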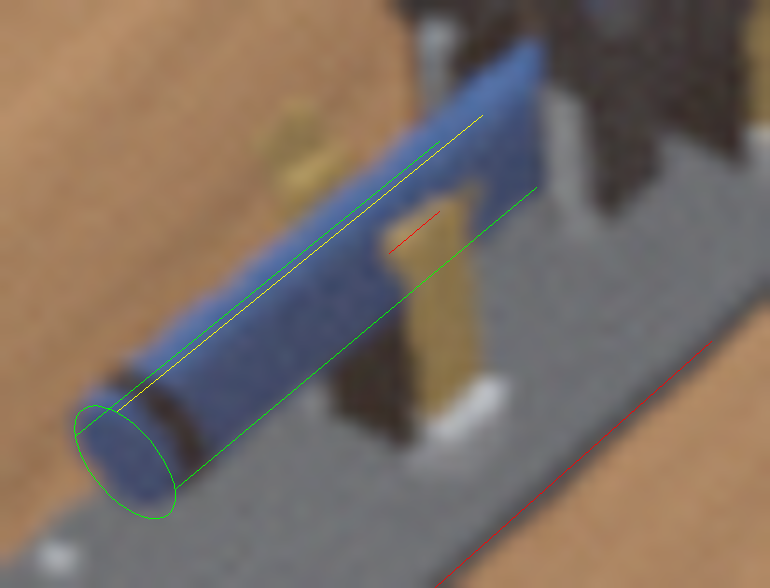

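```bash
cat > ov.py <<'E'
from h import *
import cv2,sys
def overlay(src,n,off,wh,s,mid,z,tilt,out,dock=True,dd=(0,0,0)):
    b=cv2.imread(src);B=cv2.resize(b[off[1]:off[1]+wh[1],off[0]:off[0]+wh[0]],None,fx=s,fy=s,interpolation=2)
    D=DOCK+np.array(dd)
    pr=lambda pts:np.int32((proj(n,P(D,pts))-off+.5)*s-.5)
    th=np.linspace(0,2*np.pi,40);allp=[]
    for u in(-.1,.085):
        allp.append(pr(np.c_[0*th+mid+u,.012*np.cos(th),z+u*tilt+.012*np.sin(th)]))
    cv2.polylines(B,[cv2.convexHull(np.vstack(allp))],True,(0,255,0),1);cv2.polylines(B,[allp[0]],True,(0,255,0),1)
    cv2.polylines(B,[pr([(mid+.085,0,z),(mid+.105,0,z)])],False,(0,255,255),1)
    if dock:
        cv2.polylines(B,[pr([(-.135,.035,.008),(-.135,-.035,.008),(.155,-.035,.008),(.155,.035,.008)])],True,(0,0,255),1)
        for x in(.05,-.05):
            for y in(.009,-.009): cv2.polylines(B,[pr([(x-.007,y,.059),(x+.007,y,.059)])],False,(255,0,255),1)
            cv2.polylines(B,[pr([(x-.007,-.009,.038),(x-.007,.009,.038)])],False,(255,255,0),1)
    cv2.imwrite(out,B)
E
python3 -c "
from ov import *
overlay('pics/scene5.png','scene',(190,205),(70,70),8,-.0183,.05,0,'pics/m5d.png')"
```

```text
(no output)
```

View pics/m5d.png

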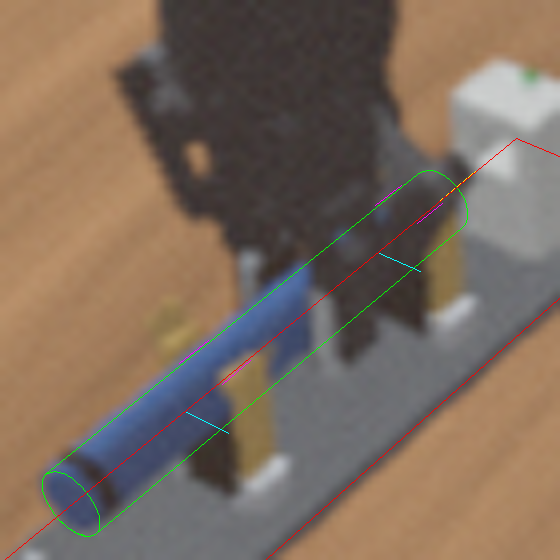

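Request:
jog_arm(
  steps=[
    [[0.3,0,-0.02],[0,0,0]],
    [[0.3,0,-0.02],[0,0,0]],
  ],
)

```text
t: 11.0
tool_pos: [0.525, -0.1747, 0.2049]
tool_rot: [2.285, 2.149, -0.006]
contact_force: [0.3, -6.6, 0.6]
opening: 0.0217
```

```bash
python3 -c "
from h import *
go(DOCK,.0235,.05,sgn=1)"
```

```text
t 11.0 sgn 1 shift_tool_cm [ 2.3299 -0.0063 -0.0207] | in final axes [ 2.33   -0.0092 -0.0065] turn_deg [0.0625 0.3482 0.0721]
 tcp [ 0.525  -0.1747  0.2049] grasp in frame mm [-0.742  -0.2618 49.9381] F [ 0.2839 -6.5563  0.6036] Ffr [np.float64(-6.52586961150914), np.float64(-0.6915232856801083)] M [-0.9028 -0.1352 -0.0436] open 0.02174184581018214 q6 -0.3911856815095548
```

Request:
jog_arm(
  steps=[
    [[0.3,0,-0.02],[0,0.3,0]],
    [[0.3,0,-0.02],[0,0.1,0]],
    [[0.3,0,-0.02],[0,0.1,0]],
  ],
)

```text
t: 11.3
tool_pos: [0.5253, -0.1679, 0.2049]
tool_rot: [2.284, 2.15, -0.005]
contact_force: [-0.1, -6.7, 0.5]
opening: 0.0216
```

```bash
python3 -c "
from h import *
go(DOCK,.0235,.05,sgn=1)"
```

```text
t 11.3 sgn 1 shift_tool_cm [ 1.648   0.0059 -0.0189] | in final axes [ 1.6481  0.0027 -0.0093] turn_deg [0.1102 0.3323 0.1105]
 tcp [ 0.5253 -0.1679  0.2049] grasp in frame mm [ 6.1203 -0.2722 49.9095] F [-0.0605 -6.6865  0.5072] Ffr [np.float64(-6.67726225955859), np.float64(-0.35589045365466687)] M [-0.9167 -0.0819 -0.0248] open 0.02161344132167769 q6 -0.3807597293591434
```

Request:
jog_arm(
  steps=[
    [[0.25,0,-0.02],[0.1,0.3,0.1]],
    [[0.25,0,-0.02],[0,0.1,0]],
  ],
)

```text
t: 11.5
tool_pos: [0.5256, -0.1642, 0.2049]
tool_rot: [2.286, 2.149, -0.003]
contact_force: [0.1, -5.8, 1.1]
opening: 0.0216
```

```bash
python3 -c "
from h import *
go(DOCK,.0235,.05,sgn=1)"
```

```text
t 11.5 sgn 1 shift_tool_cm [ 1.2781 -0.0023 -0.0106] | in final axes [ 1.2781 -0.0031 -0.0054] turn_deg [0.0845 0.2313 0.0349]
 tcp [ 0.5256 -0.1642  0.2049] grasp in frame mm [10.0934 -0.2596 49.9473] F [ 0.0956 -5.8213  1.0739] Ffr [np.float64(-5.804061808030645), np.float64(-0.4578635502031517)] M [-0.9281 -0.1071 -0.0316] open 0.02159408979951116 q6 -0.3740929699563734
```

Request:
jog_arm(
  steps=[
    [[0.25,0,-0.02],[0,0.2,0.1]],
    [[0.25,0,-0.02],[0,0.1,0]],
  ],
)

```text
t: 11.7
tool_pos: [0.5258, -0.1607, 0.2049]
tool_rot: [2.287, 2.148, -0.003]
contact_force: [1.2, -6.2, 1.0]
opening: 0.0217
```

```bash
python3 -c "
from h import *
go(DOCK,.0235,.05,sgn=1)
import cv2
cv2.imwrite('pics/top6.png',cv2.cvtColor(ctrl.get_image('top'),cv2.COLOR_RGB2BGR))
a=cv2.imread('pics/top6.png')[195:255,255:380]
cv2.imwrite('pics/m6a.png',cv2.resize(a,None,fx=6.4,fy=6.4,interpolation=2))"
```

```text
t 11.7 sgn 1 shift_tool_cm [ 0.9259  0.0013 -0.0103] | in final axes [ 0.9259  0.0017 -0.006 ] turn_deg [ 0.1192  0.2638 -0.0236]
 tcp [ 0.5258 -0.1607  0.2049] grasp in frame mm [13.5268 -0.3052 49.9416] F [ 1.2007 -6.2014  1.0078] Ffr [np.float64(-6.114595471508908), np.float64(-1.5844093013797733)] M [-0.9877 -0.0708 -0.0054] open 0.02173803454085231 q6 -0.3668605024722854
```

View pics/m6a.png

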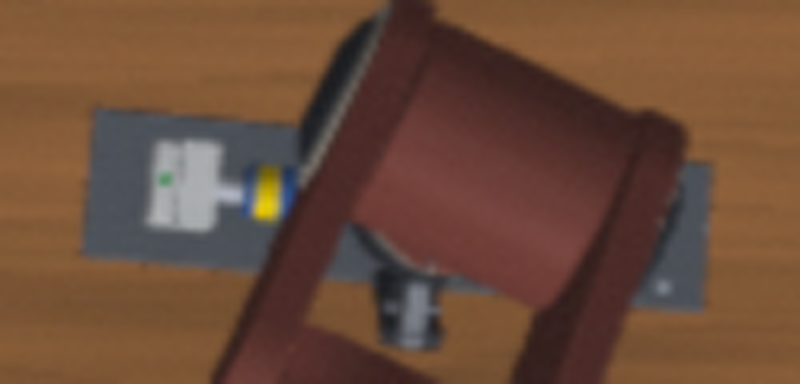

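Request:
jog_arm(
  steps=[
    [[0.25,0,-0.02],[0.1,0.2,0]],
    [[0.2,0,-0.02],[0,0.1,0]],
  ],
)

```text
t: 11.95
tool_pos: [0.526, -0.1574, 0.2049]
tool_rot: [2.286, 2.149, -0.004]
contact_force: [0.4, -7.3, 0.0]
opening: 0.0217
```

```bash
python3 -c "
from h import *
go(DOCK,.0235,.05,sgn=1)"
```

```text
t 11.95 sgn 1 shift_tool_cm [ 0.5983 -0.0023 -0.0124] | in final axes [ 0.5984 -0.0025 -0.0097] turn_deg [0.0812 0.2559 0.0144]
 tcp [ 0.526  -0.1574  0.2049] grasp in frame mm [16.8239 -0.2443 49.9047] F [ 0.419  -7.2662  0.0046] Ffr [np.float64(-7.226059681736041), np.float64(-0.870557937833631)] M [-0.866  -0.05    0.0009] open 0.021738395991772515 q6 -0.36179334026425825
```

Request:
jog_arm(
  steps=[
    [[0.15,0,-0.02],[0,0.1,0]],
  ],
)

```text
t: 12.05
tool_pos: [0.526, -0.1566, 0.2049]
tool_rot: [2.285, 2.149, -0.005]
contact_force: [-0.1, -7.0, 0.2]
opening: 0.0219
```

```bash
python3 -c "
from h import *
go(DOCK,.0235,.05,sgn=1)"
```

```text
t 12.05 sgn 1 shift_tool_cm [ 0.5196  0.0002 -0.0137] | in final axes [ 0.5197 -0.0002 -0.0108] turn_deg [0.0958 0.3233 0.0428]
 tcp [ 0.526  -0.1566  0.2049] grasp in frame mm [17.4285 -0.2619 49.895 ] F [-0.0528 -7.0211  0.1984] Ffr [np.float64(-7.010782152608578), np.float64(-0.3844497807598687)] M [-0.955  -0.0974  0.0403] open 0.02191374296687105 q6 -0.36025771140343493
```

Request:
jog_arm(
  steps=[
    [[0.15,0,-0.02],[0,0.1,0]],
  ],
)

```text
t: 12.15
tool_pos: [0.5261, -0.1559, 0.2049]
tool_rot: [2.284, 2.148, -0.006]
contact_force: [-0.3, -5.8, 0.6]
opening: 0.022
```

```bash
python3 -c "
from h import *
go(DOCK,.0235,.05,sgn=1)"
```

```text
t 12.15 sgn 1 shift_tool_cm [ 0.448   0.0023 -0.0116] | in final axes [ 0.448   0.0018 -0.0086] turn_deg [0.1135 0.3892 0.0607]
 tcp [ 0.5261 -0.1559  0.2049] grasp in frame mm [17.967  -0.2897 49.9182] F [-0.2974 -5.812   0.6326] Ffr [np.float64(-5.819288086180772), np.float64(-0.06503527599211395)] M [-0.9272 -0.0203  0.0241] open 0.022018300256192586 q6 -0.3586862157230885
```

Request:
jog_arm(
  steps=[
    [[0.15,0,-0.02],[0.1,0.3,0]],
    [[0.15,0,-0.02],[0,0.1,0]],
  ],
)

```text
t: 12.35
tool_pos: [0.5262, -0.1543, 0.2049]
tool_rot: [2.285, 2.15, -0.004]
contact_force: [0.8, -6.5, 0.0]
opening: 0.022
```

```bash
python3 -c "
from h import *
go(DOCK,.0235,.05,sgn=1)"
```

```text
t 12.35 sgn 1 shift_tool_cm [ 0.2858 -0.0051 -0.0072] | in final axes [ 0.2859 -0.0055 -0.0059] turn_deg [0.0839 0.2713 0.0837]
 tcp [ 0.5262 -0.1543  0.2049] grasp in frame mm [19.9074 -0.2827 49.9433] F [ 0.8022 -6.4545  0.0091] Ffr [np.float64(-6.392047332089349), np.float64(-1.202430014683207)] M [-0.8804 -0.1094 -0.0118] open 0.021950082347571825 q6 -0.35743437285167823
```

Request:
jog_arm(
  steps=[
    [[0.15,0,-0.02],[0.1,0.3,0]],
    [[0.15,0,-0.02],[0,0.1,0]],
  ],
)

```text
t: 12.55
tool_pos: [0.5264, -0.1527, 0.2049]
tool_rot: [2.286, 2.152, -0.002]
contact_force: [0.5, -6.2, 0.3]
opening: 0.0218
```

```bash
python3 -c "
from h import *
go(DOCK,.0235,.05,sgn=1)"
```

```text
t 12.55 sgn 1 shift_tool_cm [ 0.1203 -0.0145 -0.0054] | in final axes [ 0.1203 -0.0147 -0.0051] turn_deg [0.0561 0.1532 0.1072]
 tcp [ 0.5264 -0.1527  0.2049] grasp in frame mm [21.8825 -0.2991 49.9499] F [ 0.5491 -6.1658  0.2586] Ffr [np.float64(-6.119654937392658), np.float64(-0.9319031023798323)] M [-0.9234 -0.0572  0.007 ] open 0.021764374674278084 q6 -0.35612786336013963
```

One row at a time now.

Request:
jog_arm(
  steps=[
    [[0.13,0,-0.02],[0,0.1,0]],
  ],
)

```text
t: 12.65
tool_pos: [0.5264, -0.1521, 0.2049]
tool_rot: [2.285, 2.151, -0.003]
contact_force: [0.5, -5.9, 0.6]
opening: 0.0215
```

Request:
jog_arm(
  steps=[
    [[0.13,0,-0.02],[0,0.1,0]],
  ],
)

```text
t: 12.75
tool_pos: [0.5264, -0.1516, 0.2049]
tool_rot: [2.284, 2.151, -0.004]
contact_force: [0.2, -6.4, 0.7]
opening: 0.0219
```

```bash
python3 -c "
from h import *
go(DOCK,.0235,.05,sgn=1)
import cv2
cv2.imwrite('pics/top7.png',cv2.cvtColor(ctrl.get_image('top'),cv2.COLOR_RGB2BGR))
a=cv2.imread('pics/top7.png')[205:240,265:320]
cv2.imwrite('pics/m7a.png',cv2.resize(a,None,fx=12,fy=12,interpolation=2))"
```

```text
t 12.75 sgn 1 shift_tool_cm [ 0.0101 -0.008  -0.008 ] | in final axes [ 0.0101 -0.0081 -0.0079] turn_deg [0.0828 0.2746 0.1411]
 tcp [ 0.5264 -0.1516  0.2049] grasp in frame mm [22.6568 -0.3057 49.9229] F [ 0.1618 -6.3716  0.7222] Ffr [np.float64(-6.349130199166304), np.float64(-0.5581243145032782)] M [-0.8781 -0.0997 -0.0308] open 0.021854212585010004 q6 -0.35360878893489095
```

View pics/m7a.png

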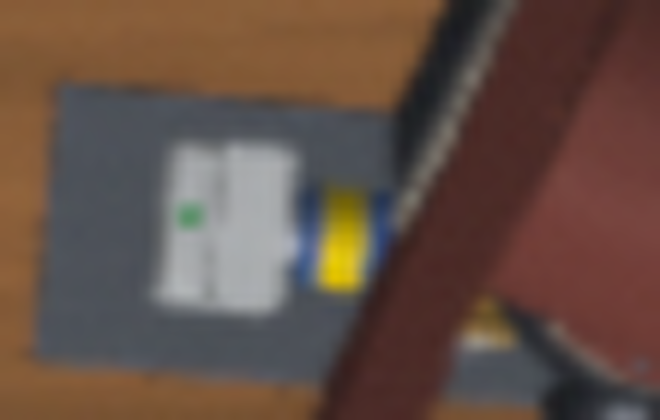

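Request:
jog_arm(
  steps=[
    [[0.13,0,-0.02],[0,0.2,0]],
  ],
)

```text
t: 12.9
tool_pos: [0.5264, -0.151, 0.2049]
tool_rot: [2.284, 2.151, -0.003]
contact_force: [0.7, -7.2, 0.7]
opening: 0.0217
```

Request:
jog_arm(
  steps=[
    [[0.13,0,-0.02],[0,0.1,0]],
  ],
)

```text
t: 13.0
tool_pos: [0.5264, -0.1505, 0.2049]
tool_rot: [2.283, 2.151, -0.004]
contact_force: [0.0, -8.2, 1.0]
opening: 0.022
```

Request:
jog_arm(
  steps=[
    [[0.13,0,-0.02],[0,0.1,0]],
  ],
)

```text
t: 13.1
tool_pos: [0.5264, -0.1502, 0.2049]
tool_rot: [2.282, 2.15, -0.005]
contact_force: [0.3, -8.6, 0.3]
opening: 0.0216
```

Request:
jog_arm(
  steps=[
    [[0.13,0,-0.02],[0,0.3,0]],
  ],
)

```text
t: 13.2
tool_pos: [0.5264, -0.1502, 0.2049]
tool_rot: [2.281, 2.151, -0.004]
contact_force: [-0.6, -11.3, 0.6]
opening: 0.0219
```

```bash
python3 -c "
from h import *
go(DOCK,.0235,.05,sgn=1)"
```

```text
t 13.2 sgn 1 shift_tool_cm [-0.1286  0.0062 -0.0073] | in final axes [-0.1285  0.0066 -0.0082] turn_deg [0.1494 0.3656 0.2001]
 tcp [ 0.5264 -0.1502  0.2049] grasp in frame mm [23.7972 -0.3396 49.922 ] F [ -0.5594 -11.2943   0.6314] Ffr [np.float64(-11.30721494106821), np.float64(-0.14480726105464203)] M [-1.6489 -0.0386 -0.0372] open 0.02187799173912249 q6 -0.351580587786196
```

Request:
jog_arm(
  steps=[
    [[0.13,0,-0.02],[0,0.3,0]],
  ],
)

```text
t: 13.3
tool_pos: [0.5263, -0.1503, 0.2049]
tool_rot: [2.281, 2.151, -0.004]
contact_force: [-0.0, -10.1, -0.6]
opening: 0.0219
```

```bash
python3 -c "
from h import *
go(DOCK,.0235,.05,sgn=1)"
```

```text
t 13.3 sgn 1 shift_tool_cm [-0.1178  0.0127 -0.0064] | in final axes [-0.1178  0.0131 -0.0071] turn_deg [0.1709 0.3366 0.2078]
 tcp [ 0.5263 -0.1503  0.2049] grasp in frame mm [23.768  -0.3333 49.9324] F [ -0.03   -10.0968  -0.6333] Ffr [np.float64(-10.079122761851481), np.float64(-0.5986161708288223)] M [-1.4504 -0.0498 -0.1233] open 0.02193689264086827 q6 -0.3523567322339205
```

Request:
jog_arm(
  steps=[
    [[0.18,0,-0.02],[0,0.1,0]],
  ],
)

```text
t: 13.4
tool_pos: [0.5263, -0.1499, 0.205]
tool_rot: [2.28, 2.15, -0.006]
contact_force: [1.5, -8.5, -0.5]
opening: 0.0217
```

```bash
python3 -c "
from h import *
go(DOCK,.0235,.05,sgn=1)"
```

```text
t 13.4 sgn 1 shift_tool_cm [-0.1574  0.0171 -0.0033] | in final axes [-0.1573  0.0177 -0.0047] turn_deg [0.1937 0.489  0.2032]
 tcp [ 0.5263 -0.1499  0.205 ] grasp in frame mm [23.751  -0.3498 49.9594] F [ 1.5121 -8.4819 -0.4977] Ffr [np.float64(-8.371324342484545), np.float64(-2.037237143560463)] M [-1.291  -0.0479 -0.1139] open 0.02172990523857905 q6 -0.3499957068307499
```

Request:
jog_arm(
  steps=[
    [[0.2,0,-0.02],[0,0.4,0.1]],
  ],
)

```text
t: 13.5
tool_pos: [0.5262, -0.1497, 0.2049]
tool_rot: [2.28, 2.149, -0.006]
contact_force: [0.5, -14.9, -1.4]
opening: 0.022
```

```bash
python3 -c "
from h import *
go(DOCK,.0235,.05,sgn=1)"
```

```text
t 13.5 sgn 1 shift_tool_cm [-0.1718  0.0253 -0.0038] | in final axes [-0.1717  0.0258 -0.0053] turn_deg [0.2127 0.4776 0.161 ]
 tcp [ 0.5262 -0.1497  0.2049] grasp in frame mm [23.9256 -0.3198 49.9532] F [  0.4558 -14.9454  -1.3839] Ffr [np.float64(-14.888028278279172), np.float64(-1.3853824923607658)] M [-2.2318  0.0709  0.0309] open 0.021956279051278525 q6 -0.3492633114405855
```

Request:
jog_arm(
  steps=[
    [[0,0,-0.02],[0,0,0]],
    [[0,0,-0.02],[0,0,0]],
  ],
)

```text
t: 13.7
tool_pos: [0.5261, -0.15, 0.2049]
tool_rot: [2.282, 2.148, -0.005]
contact_force: [1.4, -0.8, 2.0]
opening: 0.0217
```

Request:
jog_arm(
  steps=[
    [[0,0,-0.03],[0,0,0]],
    [[0,0,-0.03],[0,0,0]],
    [[0,0,-0.03],[0,0,0]],
    [[0,0,-0.03],[0,0,0]],
    [[0,0,-0.03],[0,0,0]],
    [[0,0,-0.03],[0,0,0]],
  ],
  fingers=0.7,
)

```text
t: 14.3
tool_pos: [0.5241, -0.1478, 0.2035]
tool_rot: [-2.286, -2.154, 0.008]
contact_force: [0.8, -1.0, 0.6]
opening: 0.0727
```

```bash
python3 -c "
from h import *
go(DOCK,.0235,.05,sgn=1)"
```

```text
t 14.3 sgn 1 shift_tool_cm [-0.349   0.2475 -0.154 ] | in final axes [-0.3477  0.2492 -0.1541] turn_deg [-0.2434  0.1964  0.1776]
 tcp [ 0.5241 -0.1478  0.2035] grasp in frame mm [26.4445  3.1502 48.4609] F [ 0.7691 -0.9981  0.6276] Ffr [np.float64(-0.9483235143465978), np.float64(-0.8297880800476426)] M [ 0.0157 -0.0174 -0.0077] open 0.07273691774316046 q6 -0.34920762742367706
```

Request:
jog_arm(
  steps=[
    [[-0.3,0.2,-0.5],[0,0,0]],
    [[0,0.1,-1.5],[0,0,0]],
    [[0,0,-3],[0,0,0]],
    [[0,0,-3],[0,0,0]],
    [[0,0,-4],[0,0,0]],
    [[0,0,-4],[0,0,0]],
    [[0,0,0],[0,0,0]],
  ],
)

```text
t: 15.0
tool_pos: [0.5279, -0.151, 0.3755]
tool_rot: [2.286, 2.153, -0.007]
contact_force: [-0.7, 0.1, 1.0]
opening: 0.0724
```

Request:
jog_arm(
  steps=[
    [[-3,2,-3],[0,0,0]],
    [[-4,2,-1],[0,0,0]],
    [[-4,2,0],[0,0,0]],
    [[-4,2,0],[0,0,0]],
    [[-4,2,0],[0,0,0]],
    [[-4,2,0],[0,0,0]],
    [[0,0,0],[0,0,0]],
  ],
)

```text
t: 15.7
tool_pos: [0.6343, -0.3918, 0.4188]
tool_rot: [2.28, 2.155, -0.005]
contact_force: [0.7, 0.7, -0.3]
opening: 0.0723
```

```bash
python3 -c "
from ov import *
go(DOCK,.0235,.05,sgn=1)
for n in('scene','top'): cv2.imwrite(f'pics/{n}8.png',cv2.cvtColor(ctrl.get_image(n),cv2.COLOR_RGB2BGR))
overlay('pics/scene8.png','scene',(185,205),(95,80),8,.01,.05,0,'pics/m8b.png')
overlay('pics/top8.png','top',(260,200),(110,50),7,.01,.05,0,'pics/m8a.png',dock=False)
"
```

```text
t 15.7 sgn 1 shift_tool_cm [ 23.5087 -12.1621  21.2312] | in final axes [ 23.3172 -12.2703  21.3797] turn_deg [0.075  0.3241 0.333 ]
 tcp [ 0.6343 -0.3918  0.4188] grasp in frame mm [-210.5479 -122.9086  263.7992] F [ 0.6501  0.725  -0.3102] Ffr [np.float64(0.7640507120488199), np.float64(-0.6037527664145108)] M [ 0.0277 -0.0087  0.025 ] open 0.07229574483996319 q6 -0.5958084146394534
```

View pics/m8a.png

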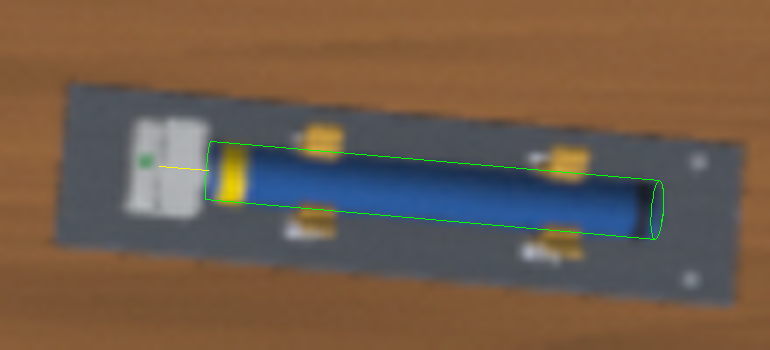

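View pics/m8b.png

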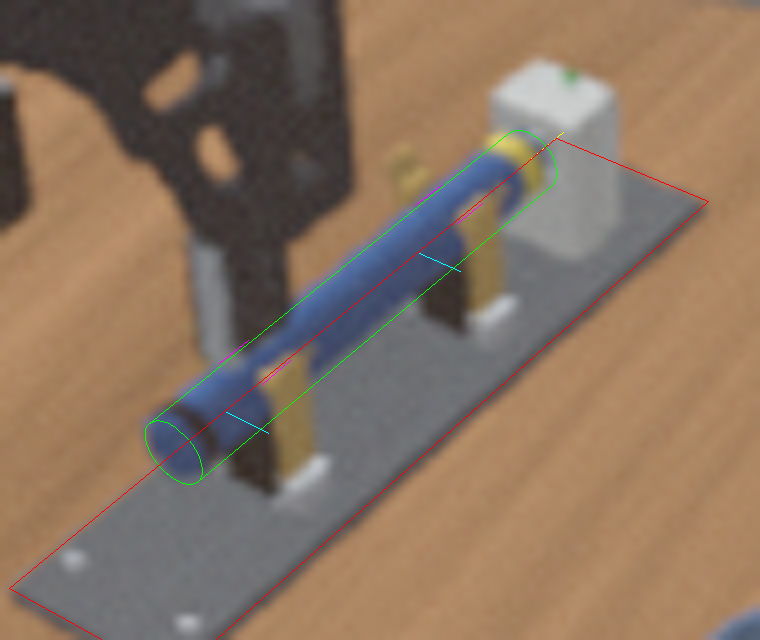

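View pics/top8.png

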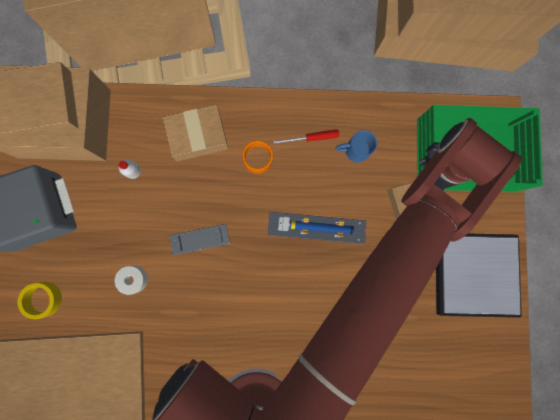

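```bash
python3 -c "
from station import ctrl
print(ctrl.finish_job())"
```

```text
the job is handed in; nothing more can be done
None
```

The wand is on charge: it lies snapped into both clips with its nose bottomed in the cup. I let go and handed the job in at about 16 s of robot time.

- **Pressing in:** I lowered the wand between the clips with its nose outside the cup, wand_mid about 28 mm short of home. The clip force was about 11–15 N. It fell to under 1 N at 50 mm axis height, and the wand then stopped hard on the saddles with a brief reading of 26 N.
- **Sliding home:** Friction was about 6–7 N. The wand stopped within 0.5 mm of the predicted home position and stayed there over four further pushes. The last push read 15 N in total, which leaves roughly 8 N on the cup.
- **Last checks:** The final pictures from both cameras show the wand level in both clips with its shoulder at the cup. The other things on the bench looked unmoved, and the gripper was well clear with no contact force.
- **Small disagreement:** My projected outline of the wand at home sits about 1 pixel (roughly 3 mm) off towards the tail. I took this as calibration error, since the push tests show it is bottomed.

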